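# Tare the balance with its sunken key

## Robot

A 6-joint arm with a two-finger parallel gripper is mounted at the origin on a cart in front of the work surface, level with it; the furniture and walls round the work are solid. World frame = base frame: x ahead of the robot, y to its left, z up, the work surface at z = 0. Lengths are in m, angles in rad, forces in N, time in s.
With the tool pointing down it reaches from about 0.375 to 0.925 m from the base axis. Payload 5.7 kg.
Tool frame: the origin (TCP) lies midway between the tips of the shut fingers; the grasp point (between the pads) lies 19 mm behind it (robot.grip_depth is the z of the grasp point in the tool frame, in m); z points along the fingers, y is the line along which they close (so a half turn about z gives the same grasp; the last joint's range is limited). The gripper opens to 85 mm and grips with 20 to 120 N. Pads are 22 mm wide; open, the fingers measure 114 mm over their backs; the gripper's body (76 mm by 85 mm) begins 54 mm behind the grasp point. The pads swing forward as they close: fully open they stand 13 mm farther back than shut.
Start: joints at [1.065, 0.359, 1.51, -0, 1.272, -0.115], TCP at [0.229, 0.555, 0.231] pointing down, gripper open.
Joint ranges: [-2.97, 2.97], [-1.01, 2.36], [0.21, 2.38], [-0.96, 4.11], [0.2, 2.71], [-2.98, 2.98]. Speed limits (rad/s): [2.39, 2.39, 3.14, 3.14, 3.14, 3.14].

## Interface

Orientations are given as a unit quaternion [x, y, z, w].
In Python, from station import robot gives the robot as it stands. The module is installed in compiled form; this text tells all that it offers.
- The arm moves only by the tool arm_command, never from a script. Its argument "rows" is a list of rows, each a list of 2 entries, a list of its own where there are three numbers: the shift along the world's x, y, z in units of 0.08 m (1.0 is 0.08 m), then the turn about the world's z in units of 60 degrees (1.0 is 60 degrees). In form: [[[tx, ty, tz], spin], ...]. A call has 1 to 5 rows; each row is the pose to reach, as a shift and turn from the pose commanded when the call began; what a row does not reach only later rows make up. A row lasts 1/12 s, in which the tool goes at most 41.7 mm and 7.16 degrees, less where a joint would pass 70% of its speed; a pose out of reach is approached as far as the arm can. A call with a number of a shift or a turn outside -1 to 1 is refused whole. A call with a gripper value outside its range is refused whole. "claw" is the gripper command: -1 is shut, 1 is fully open, values between are in proportion, set as the call begins (left out, the last holds). The fingers move at their own pace and stop on an object; the grip force is fixed at half the most. Time passes only in rows, so rows that repeat a pose let the fingers close. It gives the time, the measured TCP pose, the force, the opening and the grip force at its end, in the units of the state.
- robot.observe(): the state, without advancing time (a new reading comes with each control period).
- robot.get_image(name): name is "scene" or "top" or "wrist"; returns the picture (480x640x3 uint8, red, green, blue); there is no depth.
- robot.camera_info(name): a dict with "fx", "fy", "cx", "cy" (pixels), "dist" ([k1, k2, p1, p2, k3] as OpenCV has them; the pictures are not rectified), "R" (3x3) and "t" (3): a world point X has camera coordinates R X + t. Camera axes: x right, y down, z forward; pixel columns grow to the right and rows downward; lengths in m; the calibration is good to about 2 mm. A picture is of the moment at which its call begins: read the wrist's pose just before it. camera_info takes no time and is no camera call; for the wrist camera it gives the pose at the moment of the call.
- robot.finish_job(): hands the job in; it is judged then, once.
The state is a dict: "time_s": time; "joint_pos": joint angles; "joint_vel": joint speeds; "tau": joint torques, N m; "tool_pos": TCP position; "tcp_rot": TCP orientation; "ft_force": force on the tool from outside, world axes, zero at the start; "moment": the same for the moment, N m; "finger_gap": finger opening in m; "grip_force": force on a finger pad.
Only numpy, scipy, OpenCV 4.12 (cv2) and the standard library are available. Lean on these libraries where they do the work, as an engineer would, in place of code of your own. Each camera call takes 0.05 s, during which the arm holds its last target. There are 200 camera calls.

## Task

Zero the bench balance with the weighing boat on its pan: push the orange dust shutter fully open by its black rib, reach a fingertip into the well that it uncovers and press the sunken blue tare key all the way down, keep it down for a full second, then let it spring back and push the shutter fully shut again. Do it all by touching and pushing with the gripper's fingers: do not pinch the rib, keep off the pan and its boat, and leave the other things on the worktop where they are.

Things in the scene. Friction and masses are not known exactly. Their poses are not given: they have to be found in the camera images.
- balance: Bench balance, fixed to the worktop, 260 (its x) x 220 (its y) x 46 mm high (flat top). Grey control panel in the front 128 mm (towards the robot, -x), white behind. Origin: centre of its underside; x runs from the front to the back, y to its left, z up. The panel has two aluminium guide rails along y, standing 6 mm above the top at 34.5 mm either side of the well's centre line, with the orange shutter between them.
- well_mouth (a point): Centre of the mouth of the round well in the balance's panel, level with the panel's top (46 mm above the worktop), at x -58, y -45 mm in the balance's frame. The well is 48 mm wide and 26 mm deep, with the blue key at its bottom; the shut shutter covers it.
- key_top (a point): Centre of the flat top of the blue round tare key (30 mm wide), on the well's axis, 14 mm below the panel's top while not pressed. It goes straight down with the key.
- tare_key (a joint): How far the blue key is pressed, m: 0 up, 0.005 fully down. A spring pushes it back up: about 1 N at first, 5 N fully down.
- shutter (a joint): How far the orange shutter is open, m: 0 shut (over the well), 0.068 fully open; it slides along the balance's +y (to its left) to open, against about 1.5 N of friction, stops at both ends and stays where it is left. It starts shut or up to 12 mm open. The plate is 60 (x) x 62 (y) x 4 mm; its top is 51 mm above the worktop.
- rib_top (a point): Centre of the top edge of the black rib on the shutter. The rib runs along the balance's x, 50 mm long, 10 mm thick (along y), 14 mm high over the plate, so its top is 65 mm above the worktop; it lies 20 mm towards +y (left) of the plate's centre and moves with the shutter. Push its right (-y) face to open, its left (+y) face to shut.
- pan_center (a point): Centre of the top of the round steel weighing pan of the balance, 110 mm wide, 4 mm thick, behind the panel (at x 55, y 0 mm in the balance's frame), 54 mm above the worktop. The pan is not to be touched.
- weigh_boat: White square weighing boat, 66 x 66 x 20 mm, loose on the pan. Origin: centre of its underside. Not to be touched.
- media_bottle: Bystander: glass bottle with blue cap and pink filling, 56 mm wide, 105 mm high, standing to the left of the balance. Origin: centre of its underside.
- tweezers: Bystander: steel tweezers 12 x 150 x 14 mm, lying to the right of the balance. Origin: centre of the underside, long axis y.
- ball_pen: Bystander: white and red ball pen, 11 x 145 x 9 mm, lying on the worktop to the left. Origin: centre of its underside, long axis y.
- tape_roll: Bystander: roll of tan tape lying flat, 96 mm wide, 25 mm high, on the worktop to the left. Origin: centre of its underside.

How it is judged:
On the way, in this order (a step that is already met when the one before it is completed fails the run):
1. the shutter is pushed open, clear of the well (at least 55 mm) (value of joint shutter above 0.055 m), for 0.1 s.
2. the blue key is pressed all the way down (at least 4 of its 5 mm) and kept down (0.8 s is counted as a second), with the shutter open (value of joint tare_key above 0.004 m and value of joint shutter above 0.055 m), for 0.8 s.
At the end, for the whole second after the job is handed in: The blue key is back up (pressed less than 1 mm), the shutter is shut to within 5 mm, the weighing boat stands still and level on the pan (within 25 mm of its centre), and the bottle stands upright (value of joint tare_key below 0.001 m and value of joint shutter below 0.005 m and horizontal distance between weigh_boat and pan_center below 0.025 m and z of weigh_boat in the frame of pan_center below 0.006 m and angle between weigh_boat's own z axis and vertical below 0.1 rad and linear speed of weigh_boat below 0.02 m/s and angle between media_bottle's own z axis and vertical below 0.15 rad); the robot touches nothing.
It fails at once if the rib is pinched between the fingers (both of its sides pressed at once with over 2 N) (contact force between the fingers and shutter_c2 above 2 N and contact force between the fingers and shutter_c1 above 2 N).
It fails at once if the robot touches the weighing pan (over 1 N) (contact force between any of the fingers, the arm and balance_c18 above 1 N).
It fails at once if the weighing boat is shifted or lifted by more than 10 mm (distance of weigh_boat from where it was at the start of the episode above 0.01 m).
It fails at once if the bottle, tweezers, pen or tape roll is moved by more than 20 mm (distance of any of media_bottle, tweezers, ball_pen, tape_roll from where it was at the start of the episode above 0.02 m).
It also fails if it takes over 45 s, if anything falls off the work surface, if the arm or the gripper's body presses on something with over 40 N, if the wrist force passes 120 N, or if a joint passes its speed limit or range.

## Working session

There is one attempt and no reset: what is moved stays moved. The work goes in short steps, Python scripts to look and compute and a tool call to move; the robot and the scene stay as the last step left them, time stands still between calls to the robot, and variables do not carry over. Pictures are saved under pics/ and viewed, at most 10 in all, crops included, and the job is handed in when it is done.

Besides the shell and the picture viewer there is one more tool, called after ">>>" as a command line: name --argument value ..., lists and objects as JSON in quotes. arm_command: Moves the arm, as the interface text tells. Shifts and turns lie within -1 to 1; 1 stands for 0.08 m of shift or 60 degrees of turn. Its arguments: {"type":"object","properties":{"rows":{"type":"array"},"claw":{"type":"number"}},"required":["rows"]}

```bash
mkdir -p pics; python3 - <<'E'
from station import robot
import cv2
print(robot.observe())
for n in("top","scene"):
    print(n,robot.camera_info(n)); cv2.imwrite(f"pics/{n}0.png",robot.get_image(n)[:,:,::-1])
E
```

```text
{'time_s': 0.0, 'joint_pos': array([ 1.06491626e+00,  3.59507743e-01,  1.51142361e+00, -3.34748083e-05,
        1.27252300e+00, -1.15090502e-01]), 'joint_vel': array([-0.00083619,  0.0016179 , -0.00085338, -0.00202476,  0.00209153,
        0.00104223]), 'tau': array([-2.09970844e-03, -5.27622271e+01, -2.78613675e+01, -4.77774811e-04,
        1.28884142e-02, -3.12911527e-05]), 'tool_pos': array([0.22823062, 0.5541579 , 0.23045533]), 'tcp_rot': array([ 1.94148896e-01,  9.80971630e-01, -8.91226010e-04, -2.69164233e-04]), 'ft_force': array([-0.16300671, -0.12994027, -0.27646786]), 'moment': array([0.00455452, 0.01842904, 0.04334145]), 'grip_force': 0.0, 'finger_gap': 0.0855922544069673}
top {'fx': 490.29353700051706, 'fy': 490.29353700051706, 'cx': 317.84005874024274, 'cy': 239.434045108906, 'dist': array([0.03315325, 0.        , 0.        , 0.        , 0.        ]), 'R': array([[ 0.02234718, -0.99934684,  0.02839885],
       [-0.99102204, -0.02588848, -0.13116825],
       [ 0.13181778, -0.02521264, -0.99095328]]), 't': array([0.12119438, 0.55585583, 1.09292206])}
scene {'fx': 521.6348274789601, 'fy': 521.6348274789601, 'cx': 319.9119635796437, 'cy': 244.35933244890646, 'dist': array([-0.03536547,  0.        ,  0.        ,  0.        ,  0.        ]), 'R': array([[-0.44145302, -0.89726209, -0.00632178],
       [-0.35456757,  0.18091067, -0.91736207],
       [ 0.82425789, -0.40273076, -0.3980036 ]]), 't': array([0.3800434 , 0.22873368, 0.7058826 ])}
```

View pics/top0.png

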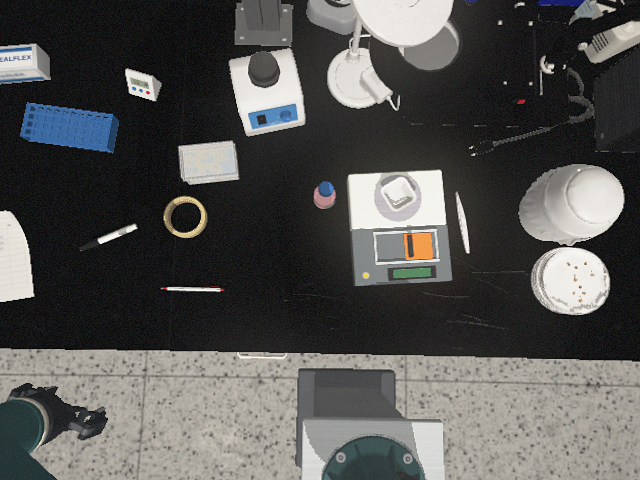

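View pics/scene0.png

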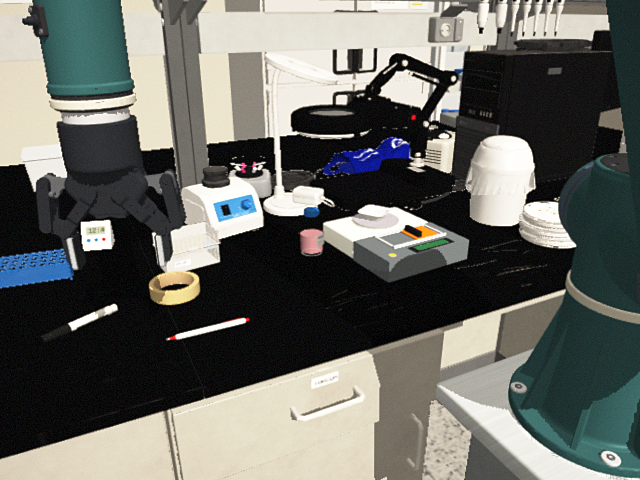

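The top view shows the balance around (400,228), with the shutter at about (420,246), its rib at about (410,245), the bottle at (324,193) and the tweezers at (462,222). The scene view agrees. I'll zoom in for the corners.

```bash
python3 - <<'E'
import cv2
im=cv2.imread("pics/top0.png")[160:295,335:475]
cv2.imwrite("pics/crop0.png",cv2.resize(im,None,fx=4,fy=4,interpolation=cv2.INTER_CUBIC))
E
```

```text
(no output)
```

View pics/crop0.png

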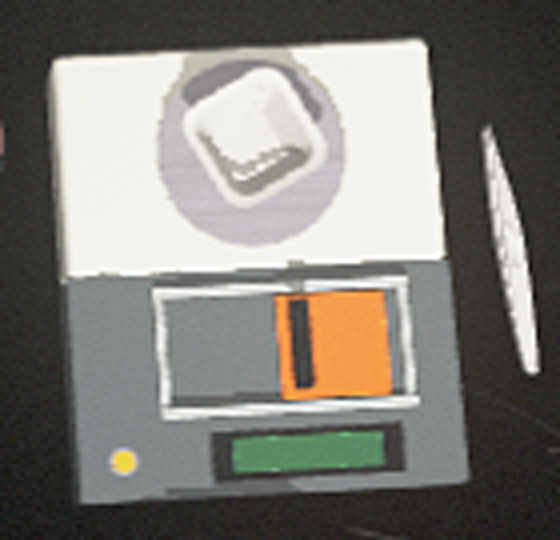

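The crop shows the top-face corners at crop px (55,60), (428,40), (468,482) and (80,503). The grey/white line runs from (68,277) to (445,260). The plate corners are (275,294), (388,291), (391,395) and (283,400), and the rib top is at about (301,344).

```bash
cat > h.py <<'E'
import numpy as np, cv2
from scipy.optimize import least_squares
def proj(ci,P):
    K=np.array([[ci["fx"],0,ci["cx"]],[0,ci["fy"],ci["cy"]],[0,0,1]])
    return cv2.projectPoints(np.array(P,float),cv2.Rodrigues(ci["R"])[0],ci["t"],K,ci["dist"])[0][:,0]
def world(b,P):
    P=np.array(P,float);c,s=np.cos(b[2]),np.sin(b[2])
    return np.c_[b[0]+c*P[:,0]-s*P[:,1],b[1]+s*P[:,0]+c*P[:,1],P[:,2]]
E
python3 - <<'E'
from h import *
from station import robot
ci=robot.camera_info("top")
px=np.array([[55,60],[428,40],[468,482],[80,503],[68,277],[445,260],[275,294],[388,291],[391,395],[283,400],[301,344]])/4+[335,160]
def pts(s):
    y=-.045+s
    return [[.13,.11,.046],[.13,-.11,.046],[-.13,-.11,.046],[-.13,.11,.046],[-.002,.11,.046],[-.002,-.11,.046],
     [-.028,y+.031,.051],[-.028,y-.031,.051],[-.088,y-.031,.051],[-.088,y+.031,.051],[-.058,y+.02,.065]]
r=least_squares(lambda q:(proj(ci,world(q,pts(q[3])))-px).ravel(),[.45,-.1,0,0],loss="soft_l1")
print(r.x,r.fun.reshape(-1,2).round(1).tolist())
b=r.x
for n,p in dict(well=[-.058,-.045,.046],rib=[-.058,-.025+b[3],.065],pan=[.055,0,.054],FL=[-.13,.11,.046]).items(): print(n,world(b,[p]).round(4))
# bottle approx: cap top
for n,(u,v),z in [("bottle",(326,187),.105)]:
    q=least_squares(lambda a:(proj(ci,[[a[0],a[1],z]])[0]-[u,v]),[.5,.1]).x;print(n,q)
E
```

```text
[ 0.58920788 -0.05126644  0.07771482  0.00683509] [[-0.8, -2.7], [-0.1, -2.2], [0.0, -1.2], [0.2, -1.3], [-0.4, -0.8], [0.7, -1.4], [0.0, 3.3], [-1.2, 2.6], [0.3, 2.8], [0.1, 3.0], [0.7, 2.9]]
well [[ 0.5349 -0.1006  0.046 ]]
rib [[ 0.5328 -0.0739  0.065 ]]
pan [[ 0.644 -0.047  0.054]]
FL [[0.4511 0.0483 0.046 ]]
bottle [0.65954896 0.12114749]
```

```bash
python3 - <<'E'
from h import *
from station import robot
ci=robot.camera_info("top")
px=np.array([[275,294],[388,291],[391,395],[283,400],[301,344],[252,152]])/4+[335,160]
def pts(s):
    y=-.045+s
    return [[-.028,y+.031,.051],[-.028,y-.031,.051],[-.088,y-.031,.051],[-.088,y+.031,.051],[-.058,y+.02,.065],[.055,0,.054]]
r=least_squares(lambda q:(proj(ci,world(q,pts(q[3])))-px).ravel(),[.59,-.05,0.07,0],loss="soft_l1")
b=r.x
print(b,r.fun.reshape(-1,2).round(1).tolist())
for n,p in dict(well=[-.058,-.045,.046],rib=[-.058,-.025+b[3],.065],pan=[.055,0,.054]).items(): print(n,world(b,[p]).round(4))
print(robot.camera_info("wrist"))
E
```

```text
[ 0.59636325 -0.04999257  0.05996312  0.00459172] [[0.2, 0.2], [-1.0, 0.0], [0.1, 0.2], [-0.2, -0.1], [0.7, -0.2], [-0.0, -0.2]]
well [[ 0.5412 -0.0984  0.046 ]]
rib [[ 0.5397 -0.0738  0.065 ]]
pan [[ 0.6513 -0.0467  0.054 ]]
{'fx': 421.48607817053744, 'fy': 421.48607817053744, 'cx': 326.19510844194207, 'cy': 241.01685521369765, 'dist': array([-0.08571059,  0.        ,  0.        ,  0.        ,  0.        ]), 'R': array([[ 0.38153483,  0.92435288, -0.00171234],
       [ 0.88502366, -0.36476547,  0.28927369],
       [ 0.26676636, -0.11188345, -0.9572449 ]]), 't': array([-0.598561  , -0.03677733,  0.37887791])}
```

>>> arm_command --rows '[[[0.4, -0.4, 0.1], 0.1], [[0.5, -1, 0.2], 0.2]]' --claw -1

```text
time_s: 0.27
tool_pos: [0.2685, 0.4874, 0.2449]
tcp_rot: [0.087, 0.996, 0.001, 0.001]
ft_force: [1.0, -0.5, -0.1]
finger_gap: 0.0639
grip_force: 0.0
```

>>> arm_command --rows '[[[0.2, -0.5, 0], 0.12], [[0.4, -1, 0], 0.24]]'

```text
time_s: 0.43
tool_pos: [0.2956, 0.4111, 0.2453]
tcp_rot: [-0.03, 1.0, -0.0, -0.0]
ft_force: [1.2, 0.1, 0.4]
finger_gap: 0.0392
grip_force: 0.0
```

>>> arm_command --rows '[[[0.2, -0.5, 0], 0], [[0.4, -1, 0], 0]]'

```text
time_s: 0.6
tool_pos: [0.3264, 0.3335, 0.2452]
tcp_rot: [-0.028, 1.0, -0.0, -0.0]
ft_force: [1.1, -0.5, -0.1]
finger_gap: 0.0123
grip_force: 0.0
```

>>> arm_command --rows '[[[0.2, -0.5, 0], 0], [[0.4, -1, 0], 0]]'

```text
time_s: 0.77
tool_pos: [0.3573, 0.2561, 0.2453]
tcp_rot: [-0.027, 1.0, -0.0, -0.0]
ft_force: [0.2, 0.4, 0.0]
finger_gap: -0.0002
grip_force: 0.0
```

>>> arm_command --rows '[[[0.2, -0.5, 0], 0], [[0.4, -1, 0], 0]]'

```text
time_s: 0.93
tool_pos: [0.3883, 0.1786, 0.2454]
tcp_rot: [-0.027, 1.0, -0.0, -0.0]
ft_force: [0.5, 0.1, 0.8]
finger_gap: 0.0001
grip_force: 0.0
```

>>> arm_command --rows '[[[0.2, -0.5, 0], 0], [[0.4, -1, 0], 0]]'

```text
time_s: 1.1
tool_pos: [0.4193, 0.1012, 0.2454]
tcp_rot: [-0.027, 1.0, -0.0, -0.0]
ft_force: [0.9, 1.0, 0.1]
finger_gap: 0.0
grip_force: 0.0
```

>>> arm_command --rows '[[[0.2, -0.5, 0], 0], [[0.4, -1, 0], 0]]'

```text
time_s: 1.27
tool_pos: [0.4503, 0.0238, 0.2454]
tcp_rot: [-0.027, 1.0, 0.0, -0.0]
ft_force: [1.5, 1.0, -0.5]
finger_gap: -0.0003
grip_force: 0.0
```

>>> arm_command --rows '[[[0.2, -0.5, 0], 0], [[0.4, -1, 0], 0], [[0.4, -1, 0], 0], [[0.4, -1, 0], 0]]'

```text
time_s: 1.6
tool_pos: [0.4829, -0.0563, 0.2451]
tcp_rot: [-0.025, 1.0, -0.0, -0.0]
ft_force: [-0.0, 0.2, -0.5]
finger_gap: 0.0
grip_force: 0.0
```

```bash
python3 - <<'E'
from h import *
from station import robot
ci=robot.camera_info("wrist"); im=np.ascontiguousarray(robot.get_image("wrist")[:,:,::-1])
cv2.imwrite("pics/w1.png",im)
b=[0.59636325,-0.04999257,0.05996312];s=.0046
P=[[-.028,-.014+s,.051],[-.028,-.076+s,.051],[-.088,-.076+s,.051],[-.088,-.014+s,.051],[-.058,-.025+s,.065],[.055,0,.054],[-.13,-.11,.046],[-.13,.11,.046],[.13,.11,.046],[.13,-.11,.046]]
for p in proj(ci,world(b,P)): cv2.drawMarker(im,tuple(int(round(a)) for a in p),(0,255,0),0,8)
cv2.imwrite("pics/w1m.png",im);print(proj(ci,world(b,P)).round(1).tolist())
print(ci["R"],-ci["R"].T@ci["t"])
E
```

```text
[[316.3, 305.0], [245.7, 305.4], [240.8, 239.9], [315.0, 239.2], [301.9, 279.2], [328.0, 387.0], [192.1, 189.8], [459.7, 186.9], [436.7, 441.8], [220.8, 443.7]]
[[-4.90659222e-02  9.98795528e-01 -1.68115111e-04]
 [ 9.56137626e-01  4.70190128e-02  2.89119444e-01]
 [ 2.88779112e-01  1.40251709e-02 -9.57293016e-01]] [ 0.40892734 -0.06023163  0.3868457 ]
```

View pics/w1m.png

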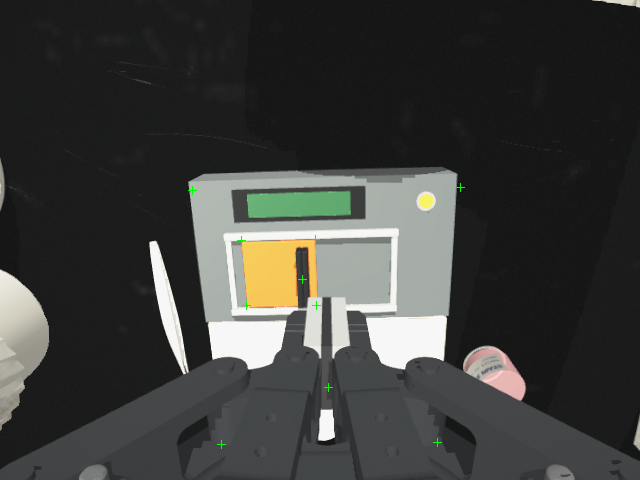

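The wrist view confirms the shutter fit: plate corners (241,241) to (316,306), rib at about (302,277), all within 2 px. Next I go down just right of the rib.

>>> arm_command --rows '[[[0.36, -0.25, -0.4], 0], [[0.72, -0.5, -0.8], 0], [[0.72, -0.5, -1], 0], [[0.72, -0.5, -1], 0]]'

```text
time_s: 1.98
tool_pos: [0.5382, -0.0926, 0.161]
tcp_rot: [-0.027, 1.0, 0.001, -0.003]
ft_force: [-1.1, -0.1, -0.4]
finger_gap: -0.0001
grip_force: 0.0
```

>>> arm_command --rows '[[[0, 0, -0.4], 0], [[0, 0, -0.8], 0], [[0, 0, -0.8], 0], [[0, 0, -0.8], 0]]'

```text
time_s: 2.32
tool_pos: [0.5376, -0.092, 0.1011]
tcp_rot: [-0.028, 1.0, 0.001, -0.002]
ft_force: [-0.4, 0.2, 0.7]
finger_gap: 0.0
grip_force: 0.0
```

```bash
python3 - <<'E'
from h import *
from station import robot
ci=robot.camera_info("wrist"); im=np.ascontiguousarray(robot.get_image("wrist")[:,:,::-1])
cv2.imwrite("pics/w2.png",im);print(robot.observe()["tool_pos"])
E
```

```text
[ 0.53933333 -0.09279993  0.1024842 ]
```

View pics/w2.png

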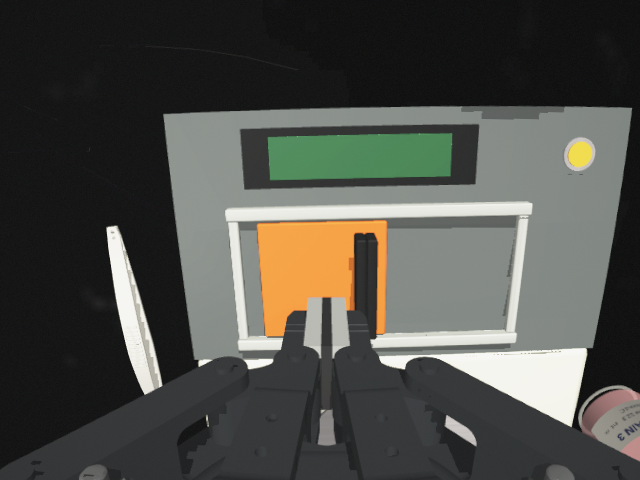

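The rib's right face is at u≈355 and the fingertip edge at 348, so there is about 5 mm of clearance. I'm lowering the tip.

>>> arm_command --rows '[[[0, -0.03, -0.25], 0], [[0.02, -0.03, -0.45], 0], [[0.02, -0.03, -0.55], 0], [[0.02, -0.03, -0.55], 0], [[0.02, -0.03, -0.55], 0]]'

```text
time_s: 2.78
tool_pos: [0.542, -0.0964, 0.0588]
tcp_rot: [-0.027, 1.0, -0.0, 0.001]
ft_force: [0.3, 0.2, 0.6]
finger_gap: -0.0001
grip_force: 0.0
```

>>> arm_command --rows '[[[0, 0.1, 0], 0], [[-0.01, 0.2, 0], 0], [[-0.02, 0.3, 0], 0], [[-0.03, 0.4, 0], 0], [[-0.03, 0.5, 0], 0]]'

```text
time_s: 3.2
tool_pos: [0.5398, -0.0558, 0.0584]
tcp_rot: [-0.027, 1.0, -0.0, 0.001]
ft_force: [-0.4, -1.1, 7.7]
finger_gap: 0.0
grip_force: 4.5
```

>>> arm_command --rows '[[[0, 0.1, 0], 0], [[-0.01, 0.2, 0], 0], [[-0.02, 0.3, 0], 0], [[-0.02, 0.38, 0], 0], [[-0.02, 0.38, 0], 0]]'

```text
time_s: 3.62
tool_pos: [0.5373, -0.0242, 0.0584]
tcp_rot: [-0.028, 1.0, 0.0, 0.0]
ft_force: [-1.1, 1.1, 10.6]
finger_gap: -0.0003
grip_force: 5.1
```

```bash
python3 - <<'E'
from h import *
from station import robot
o=robot.observe();print(o["tool_pos"],o["ft_force"])
cv2.imwrite("pics/w3.png",robot.get_image("wrist")[:,:,::-1])
E
```

```text
[ 0.53727943 -0.02423976  0.05836737] [-1.14159707  1.13463083 10.55437933]
```

View pics/w3.png

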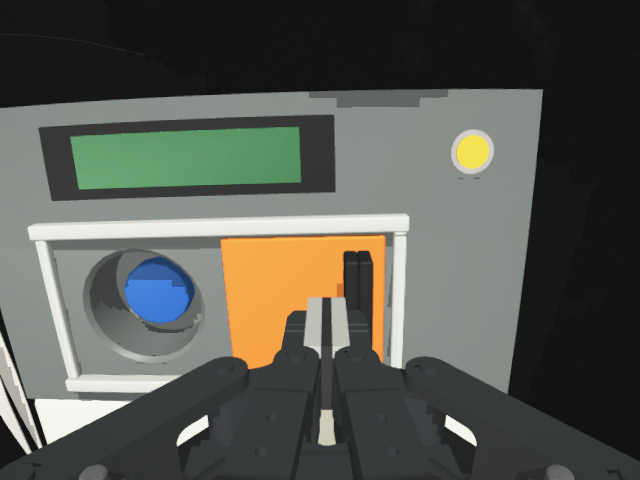

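The well is uncovered, with its mouth centred at about (143,305) and the key at about (159,290). The shutter sits at the far rail. I'll check the projection of the well and key against this.

```bash
python3 - <<'E'
from h import *
from station import robot
ci=robot.camera_info("wrist")
im=cv2.imread("pics/w3.png");hsv=cv2.cvtColor(im,cv2.COLOR_BGR2HSV)
m=cv2.inRange(hsv,(100,120,50),(130,255,255));n,l,s,c=cv2.connectedComponentsWithStats(m);i=1+s[1:,4].argmax();print(s[i],c[i])
b=[0.59636325,-0.04999257,0.05996312]
a=np.linspace(0,2*np.pi,120);
for r,z in((.024,.046),(.015,.032)):
    q=proj(ci,world(b,np.c_[-.058+r*np.cos(a),-.045+r*np.sin(a),0*a+z]));print(q.min(0),q.max(0))
E
```

```text
[ 124  257   71   67 3431] [158.50655785 290.46662781]
[ 88.73372021 249.2771963 ] [203.36772552 356.30914637]
[124.92766397 259.1899987 ] [191.78652035 322.07114652]
```

>>> arm_command --rows '[[[0, -0.1, 0], 0], [[0, -0.1, 0.2], 0], [[0, -0.1, 0.4], 0], [[0, -0.1, 0.4], 0]]'

```text
time_s: 4.0
tool_pos: [0.5384, -0.0334, 0.0915]
tcp_rot: [-0.027, 1.0, -0.0, 0.001]
ft_force: [0.0, 0.0, 0.5]
finger_gap: -0.0002
grip_force: 0.0
```

The projection matches within a few pixels. I'm moving over the well and going down.

>>> arm_command --rows '[[[0, -0.4, 0], 0], [[0.03, -0.8, 0], 0], [[0.04, -0.81, -0.2], 0], [[0.04, -0.81, -0.4], 0], [[0.04, -0.81, -0.4], 0]]'

```text
time_s: 4.42
tool_pos: [0.538, -0.0981, 0.0545]
tcp_rot: [-0.026, 1.0, 0.001, -0.003]
ft_force: [-0.6, 0.9, -0.5]
finger_gap: 0.0001
grip_force: 0.0
```

>>> arm_command --rows '[[[0, 0, -0.1], 0], [[0, 0, -0.15], 0], [[0, 0, -0.2], 0], [[0, 0, -0.2], 0]]'

```text
time_s: 4.75
tool_pos: [0.5403, -0.0984, 0.0409]
tcp_rot: [-0.027, 1.0, 0.0, -0.0]
ft_force: [0.3, -1.2, 0.3]
finger_gap: 0.0003
grip_force: 0.0
```

>>> arm_command --rows '[[[0, 0, -0.05], 0], [[0, 0, -0.08], 0], [[0, 0, -0.08], 0]]'

```text
time_s: 5.0
tool_pos: [0.5406, -0.0988, 0.0348]
tcp_rot: [-0.027, 1.0, -0.0, -0.0]
ft_force: [-0.6, -0.0, -1.2]
finger_gap: -0.0001
grip_force: 0.0
```

>>> arm_command --rows '[[[0, 0, -0.03], 0], [[0, 0, -0.03], 0], [[0, 0, -0.03], 0]]'

```text
time_s: 5.25
tool_pos: [0.5407, -0.099, 0.0327]
tcp_rot: [-0.027, 1.0, -0.0, 0.0]
ft_force: [-0.4, 0.2, 0.1]
finger_gap: 0.0
grip_force: 0.0
```

>>> arm_command --rows '[[[0, 0, -0.03], 0], [[0, 0, -0.03], 0], [[0, 0, -0.03], 0]]'

```text
time_s: 5.5
tool_pos: [0.5409, -0.0991, 0.0304]
tcp_rot: [-0.027, 1.0, -0.0, 0.0]
ft_force: [0.7, -0.0, 3.2]
finger_gap: -0.0002
grip_force: 1.1
```

>>> arm_command --rows '[[[0, 0, -0.03], 0], [[0, 0, -0.03], 0], [[0, 0, -0.03], 0]]'

```text
time_s: 5.75
tool_pos: [0.5409, -0.0991, 0.028]
tcp_rot: [-0.027, 1.0, -0.0, 0.0]
ft_force: [-0.2, -1.2, 3.1]
finger_gap: 0.0001
grip_force: 2.0
```

>>> arm_command --rows '[[[0, 0, -0.015], 0], [[0, 0, -0.015], 0], [[0, 0, -0.015], 0]]'

```text
time_s: 6.0
tool_pos: [0.5409, -0.0991, 0.027]
tcp_rot: [-0.027, 1.0, -0.0, 0.0]
ft_force: [-0.6, 1.0, 7.8]
finger_gap: 0.0004
grip_force: 3.5
```

>>> arm_command --rows '[[[0, 0, -0.01], 0], [[0, 0, -0.01], 0], [[0, 0, -0.01], 0]]'

```text
time_s: 6.25
tool_pos: [0.541, -0.0991, 0.0269]
tcp_rot: [-0.027, 1.0, -0.0, 0.0]
ft_force: [-2.0, 1.2, 14.4]
finger_gap: -0.0003
grip_force: 6.9
```

At the stop: 14 N with no further travel. I'll hold for over a second.

>>> arm_command --rows '[[[0, 0, 0], 0], [[0, 0, 0], 0], [[0, 0, 0], 0], [[0, 0, 0], 0], [[0, 0, 0], 0]]'

```text
time_s: 6.67
tool_pos: [0.541, -0.0991, 0.0269]
tcp_rot: [-0.027, 1.0, -0.0, 0.0]
ft_force: [-2.1, 0.8, 14.0]
finger_gap: 0.0001
grip_force: 6.9
```

>>> arm_command --rows '[[[0, 0, 0], 0], [[0, 0, 0], 0], [[0, 0, 0], 0], [[0, 0, 0], 0], [[0, 0, 0], 0]]'

```text
time_s: 7.08
tool_pos: [0.541, -0.0991, 0.0268]
tcp_rot: [-0.027, 1.0, -0.0, 0.0]
ft_force: [-1.7, 1.2, 13.4]
finger_gap: -0.0002
grip_force: 6.9
```

>>> arm_command --rows '[[[0, 0, 0], 0], [[0, 0, 0], 0], [[0, 0, 0], 0], [[0, 0, 0], 0], [[0, 0, 0], 0]]'

```text
time_s: 7.5
tool_pos: [0.541, -0.0991, 0.0268]
tcp_rot: [-0.027, 1.0, -0.0, 0.0]
ft_force: [-2.6, 1.6, 14.5]
finger_gap: 0.0001
grip_force: 6.9
```

>>> arm_command --rows '[[[0, 0, 0.1], 0], [[0, 0, 0.3], 0], [[0, 0, 0.6], 0], [[0, 0, 0.95], 0], [[0, 0, 0.95], 0]]'

```text
time_s: 7.92
tool_pos: [0.5434, -0.0997, 0.106]
tcp_rot: [-0.027, 1.0, -0.001, 0.003]
ft_force: [1.3, 0.1, 0.0]
finger_gap: -0.0002
grip_force: 0.0
```

>>> arm_command --rows '[[[0, 0.4, 0], 0], [[-0.03, 0.7, 0], 0], [[-0.03, 0.7, 0], 0]]'

```text
time_s: 8.17
tool_pos: [0.5364, -0.0395, 0.1013]
tcp_rot: [-0.028, 1.0, 0.001, -0.001]
ft_force: [0.1, 0.2, -0.7]
finger_gap: -0.0001
grip_force: 0.0
```

>>> arm_command --rows '[[[0, 0.4, 0], 0], [[-0.03, 0.68, 0], 0], [[-0.03, 0.68, 0], 0], [[-0.03, 0.68, 0], 0]]'

```text
time_s: 8.5
tool_pos: [0.5352, 0.012, 0.1012]
tcp_rot: [-0.028, 1.0, -0.0, -0.001]
ft_force: [0.8, -0.3, -0.8]
finger_gap: -0.0
grip_force: 0.0
```

```bash
python3 - <<'E'
from h import *
from station import robot
o=robot.observe();print(o["tool_pos"],o["ft_force"])
cv2.imwrite("pics/w4.png",robot.get_image("wrist")[:,:,::-1])
E
```

```text
[0.53518945 0.01202741 0.10124881] [ 0.77910868 -0.33185784 -0.76038222]
```

View pics/w4.png

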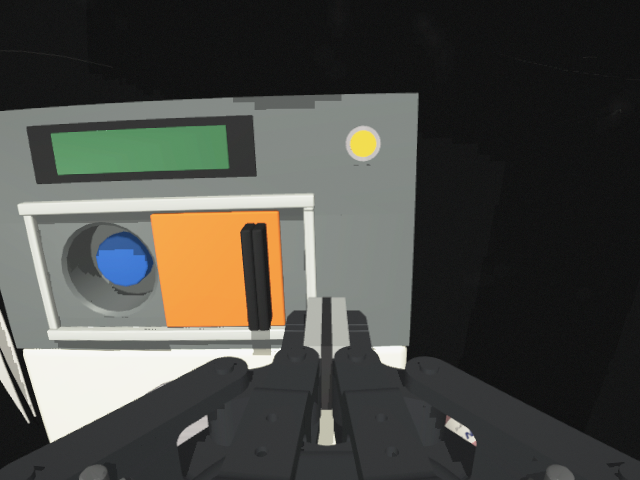

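The shutter has slipped back. The plate now runs from u≈152 to 282, with a clear gap to the rail at 305, so my retreat dragged it. I'll measure how far open it is.

```bash
python3 - <<'E'
from h import *
from station import robot
def fit(ci,px):
    def pts(s,b):
        y=-.045+s
        return world(b,[[-.028,y-.031,.051],[-.028,y+.031,.051],[-.088,y+.031,.051],[-.088,y-.031,.051]])
    b=[0.59636325,-0.04999257,0.05996312]
    f=lambda q:(proj(ci,pts(q[0],[b[0]+q[1],b[1],b[2]])) -px).ravel()
    r=least_squares(f,[.06,0],x_scale=.01);print(r.x,r.fun.reshape(-1,2).round(1).tolist())
fit(robot.camera_info("wrist"),np.array([[165,327],[285,326],[278,212],[152,214]]))
b=[0.59636325,-0.04999257,0.05996312]
# end-rail (left) inner edge & well mouth check
a=np.linspace(0,2*np.pi,120);q=proj(robot.camera_info("wrist"),world(b,np.c_[-.058+.024*np.cos(a),-.045+.024*np.sin(a),0*a+.046]));print(q.min(0),q.max(0))
E
```

```text
[0.05711801 0.00077377] [[0.1, -0.3], [-0.4, 1.2], [2.1, 0.2], [-1.9, -0.8]]
[ 67.07180638 221.83091258] [157.57438728 310.1218909 ]
```

It is about 57 mm open, which is too close to the 55 mm limit. I'll reopen it fully with a higher tip, lift before backing off, and press again.

>>> arm_command --rows '[[[0, -0.4, 0], 0], [[0.02, -0.67, 0], 0], [[0.02, -0.67, -0.1], 0], [[0.02, -0.67, -0.3], 0], [[0.02, -0.67, -0.4], 0]]'

```text
time_s: 8.97
tool_pos: [0.5369, -0.0434, 0.0685]
tcp_rot: [-0.026, 1.0, -0.0, -0.001]
ft_force: [0.0, 0.0, 0.3]
finger_gap: 0.0003
grip_force: 0.0
```

>>> arm_command --rows '[[[0, 0, -0.08], 0], [[0, 0, -0.08], 0], [[0, 0, -0.08], 0]]'

```text
time_s: 9.22
tool_pos: [0.5371, -0.042, 0.063]
tcp_rot: [-0.027, 1.0, 0.0, -0.001]
ft_force: [-0.1, -0.2, -0.1]
finger_gap: 0.0002
grip_force: 0.0
```

>>> arm_command --rows '[[[0, 0, -0.02], 0], [[0, 0.07, -0.02], 0], [[0, 0.12, -0.02], 0], [[-0.01, 0.16, -0.02], 0], [[-0.01, 0.16, -0.02], 0]]'

```text
time_s: 9.63
tool_pos: [0.5371, -0.0286, 0.0623]
tcp_rot: [-0.027, 1.0, -0.0, 0.001]
ft_force: [0.6, 0.1, 0.4]
finger_gap: 0.0001
grip_force: 0.0
```

>>> arm_command --rows '[[[0, 0.04, 0], 0], [[0, 0.08, 0], 0], [[0, 0.1, 0], 0], [[0, 0.1, 0], 0]]'

```text
time_s: 9.97
tool_pos: [0.5368, -0.023, 0.0621]
tcp_rot: [-0.028, 1.0, -0.002, 0.0]
ft_force: [-1.3, -9.9, 2.6]
finger_gap: -0.0
grip_force: 4.9
```

Stop reached: 9.9 N at the y I predicted. I'll relax, lift, and look before pressing again.

>>> arm_command --rows '[[[0, -0.03, 0.02], 0], [[0, -0.04, 0.2], 0], [[0, -0.04, 0.4], 0], [[0, -0.04, 0.4], 0]]'

```text
time_s: 10.3
tool_pos: [0.5383, -0.0244, 0.096]
tcp_rot: [-0.027, 1.0, -0.0, 0.002]
ft_force: [1.0, 0.0, -0.1]
finger_gap: 0.0001
grip_force: 0.0
```

>>> arm_command --rows '[[[0.03, -0.4, 0], 0], [[0.05, -0.8, 0], 0], [[0.05, -0.9, -0.02], 0], [[0.05, -0.9, -0.02], 0], [[0.05, -0.9, -0.02], 0]]'

```text
time_s: 10.72
tool_pos: [0.54, -0.0961, 0.0916]
tcp_rot: [-0.026, 1.0, 0.001, -0.001]
ft_force: [0.2, -0.2, -0.3]
finger_gap: 0.0001
grip_force: 0.0
```

```bash
python3 - <<'E'
from h import *
from station import robot
o=robot.observe();print(o["tool_pos"],o["ft_force"])
cv2.imwrite("pics/w5.png",robot.get_image("wrist")[:,:,::-1])
E
```

```text
[ 0.53996455 -0.09613635  0.09158422] [ 0.2159264  -0.19346354 -0.32273225]
```

View pics/w5.png

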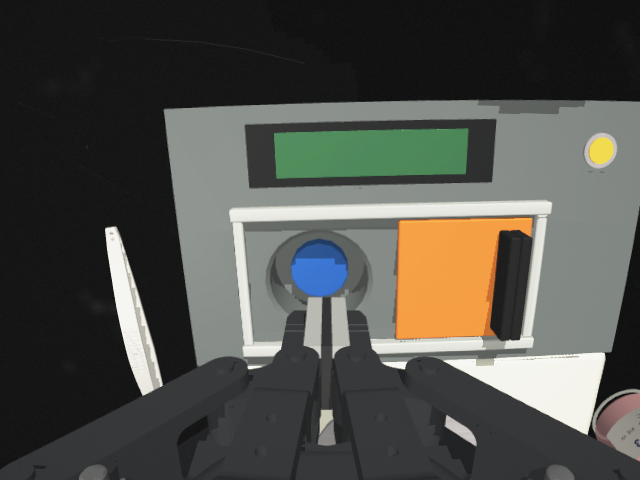

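The shutter is now fully open, with the plate against the end rail and the key clear at (320,268). I'm pressing again.

>>> arm_command --rows '[[[0.01, -0.03, -0.2], 0], [[0.01, -0.03, -0.45], 0], [[0.01, -0.03, -0.6], 0], [[0.01, -0.03, -0.7], 0], [[0.01, -0.03, -0.7], 0]]'

```text
time_s: 11.18
tool_pos: [0.5399, -0.0973, 0.0346]
tcp_rot: [-0.027, 1.0, 0.001, -0.002]
ft_force: [-0.0, 0.2, -0.5]
finger_gap: -0.0001
grip_force: 0.0
```

>>> arm_command --rows '[[[0, 0, -0.04], 0], [[0, 0, -0.08], 0], [[0, 0, -0.1], 0], [[0, 0, -0.1], 0]]'

```text
time_s: 11.52
tool_pos: [0.542, -0.0986, 0.0287]
tcp_rot: [-0.027, 1.0, 0.0, 0.001]
ft_force: [0.9, 2.5, 3.6]
finger_gap: 0.0002
grip_force: 1.7
```

>>> arm_command --rows '[[[0, 0, -0.02], 0], [[0, 0, -0.03], 0], [[0, 0, -0.03], 0]]'

```text
time_s: 11.77
tool_pos: [0.542, -0.0987, 0.0269]
tcp_rot: [-0.027, 1.0, 0.0, 0.001]
ft_force: [-0.7, 4.9, 10.9]
finger_gap: 0.0
grip_force: 5.3
```

>>> arm_command --rows '[[[0, 0, 0], 0], [[0, 0, 0], 0], [[0, 0, 0], 0]]'

```text
time_s: 12.02
tool_pos: [0.542, -0.0987, 0.0269]
tcp_rot: [-0.027, 1.0, 0.0, 0.001]
ft_force: [-1.0, 4.7, 10.9]
finger_gap: -0.0002
grip_force: 5.4
```

>>> arm_command --rows '[[[0, 0, 0], 0], [[0, 0, 0], 0], [[0, 0, 0], 0], [[0, 0, 0], 0], [[0, 0, 0], 0]]'

```text
time_s: 12.43
tool_pos: [0.542, -0.0988, 0.0269]
tcp_rot: [-0.027, 1.0, 0.0, 0.001]
ft_force: [-0.3, 4.4, 11.3]
finger_gap: 0.0
grip_force: 5.4
```

>>> arm_command --rows '[[[0, 0, 0], 0], [[0, 0, 0], 0], [[0, 0, 0], 0], [[0, 0, 0], 0], [[0, 0, 0], 0]]'

```text
time_s: 12.85
tool_pos: [0.542, -0.0987, 0.027]
tcp_rot: [-0.027, 1.0, 0.0, 0.001]
ft_force: [-1.1, 3.7, 9.3]
finger_gap: 0.0001
grip_force: 5.4
```

>>> arm_command --rows '[[[0, 0, 0.1], 0], [[0, 0, 0.3], 0], [[0, 0, 0.6], 0], [[0, 0, 0.95], 0], [[0, 0, 0.95], 0]]'

```text
time_s: 13.27
tool_pos: [0.5446, -0.1003, 0.1065]
tcp_rot: [-0.027, 1.0, -0.002, 0.004]
ft_force: [0.4, -0.4, 0.2]
finger_gap: 0.0006
grip_force: 0.0
```

>>> arm_command --rows '[[[0, 0.4, 0], 0], [[-0.04, 0.7, 0], 0], [[-0.04, 0.7, 0], 0]]'

```text
time_s: 13.52
tool_pos: [0.5367, -0.04, 0.1017]
tcp_rot: [-0.028, 1.0, 0.001, -0.001]
ft_force: [-0.8, 0.4, 0.5]
finger_gap: 0.0002
grip_force: 0.0
```

>>> arm_command --rows '[[[0, 0.4, 0], 0], [[-0.04, 0.73, 0], 0], [[-0.04, 0.73, 0], 0], [[-0.04, 0.73, 0], 0]]'

```text
time_s: 13.85
tool_pos: [0.5346, 0.016, 0.1016]
tcp_rot: [-0.028, 1.0, -0.0, -0.0]
ft_force: [0.4, 0.2, -0.8]
finger_gap: -0.0001
grip_force: 0.0
```

>>> arm_command --rows '[[[0, 0, -0.25], 0], [[0, 0, -0.42], 0], [[0, 0, -0.5], 0], [[0, 0, -0.5], 0]]'

```text
time_s: 14.18
tool_pos: [0.534, 0.0145, 0.0604]
tcp_rot: [-0.027, 1.0, -0.0, -0.001]
ft_force: [0.1, 0.1, -0.1]
finger_gap: 0.0005
grip_force: 0.0
```

>>> arm_command --rows '[[[0, -0.1, 0], 0], [[0.01, -0.2, 0], 0], [[0.02, -0.3, 0], 0], [[0.03, -0.4, 0], 0], [[0.03, -0.5, 0], 0]]'

```text
time_s: 14.6
tool_pos: [0.538, -0.0256, 0.0623]
tcp_rot: [-0.027, 1.0, -0.0, 0.001]
ft_force: [1.4, 2.7, -0.6]
finger_gap: 0.0
grip_force: 1.1
```

>>> arm_command --rows '[[[0, -0.1, 0], 0], [[0.01, -0.2, 0], 0], [[0.02, -0.3, 0], 0], [[0.03, -0.4, 0], 0], [[0.03, -0.46, 0], 0]]'

```text
time_s: 15.02
tool_pos: [0.5404, -0.0626, 0.062]
tcp_rot: [-0.027, 1.0, -0.0, 0.0]
ft_force: [0.9, 2.7, 0.9]
finger_gap: 0.0002
grip_force: 1.0
```

>>> arm_command --rows '[[[0, -0.03, 0], 0], [[0, -0.05, 0], 0], [[0, -0.05, 0], 0]]'

```text
time_s: 15.27
tool_pos: [0.5397, -0.0657, 0.0617]
tcp_rot: [-0.027, 1.0, -0.0, -0.0]
ft_force: [-0.3, -0.0, -1.1]
finger_gap: -0.0
grip_force: 0.0
```

>>> arm_command --rows '[[[0, -0.02, 0], 0], [[0, -0.03, 0], 0], [[0, -0.03, 0], 0]]'

```text
time_s: 15.52
tool_pos: [0.5396, -0.0676, 0.0617]
tcp_rot: [-0.027, 1.0, 0.0, -0.0]
ft_force: [0.7, 1.4, 0.5]
finger_gap: 0.0002
grip_force: 0.5
```

>>> arm_command --rows '[[[0, -0.02, 0], 0], [[0, -0.02, 0], 0], [[0, -0.02, 0], 0]]'

```text
time_s: 15.77
tool_pos: [0.5396, -0.0683, 0.0617]
tcp_rot: [-0.027, 1.0, 0.001, -0.0]
ft_force: [1.5, 5.8, 0.5]
finger_gap: -0.0
grip_force: 2.6
```

The force rises at the stop, so it is shut. I'll relax, lift, retreat and check.

>>> arm_command --rows '[[[0, 0.03, 0.02], 0], [[0, 0.04, 0.2], 0], [[0, 0.04, 0.6], 0], [[-0.3, 0.04, 0.9], 0], [[-0.3, 0.04, 0.9], 0]]'

```text
time_s: 16.18
tool_pos: [0.5149, -0.0665, 0.1375]
tcp_rot: [-0.027, 1.0, -0.001, 0.001]
ft_force: [-0.9, 0.4, -1.0]
finger_gap: 0.0002
grip_force: 0.0
```

>>> arm_command --rows '[[[-0.2, 0, 0.3], 0], [[-0.4, 0, 0.6], 0], [[-0.4, 0, 0.6], 0], [[-0.4, 0, 0.6], 0], [[-0.4, 0, 0.6], 0]]'

```text
time_s: 16.6
tool_pos: [0.484, -0.0663, 0.1814]
tcp_rot: [-0.027, 1.0, -0.0, 0.0]
ft_force: [0.1, 0.4, 0.5]
finger_gap: 0.0001
grip_force: 0.0
```

```bash
python3 - <<'E'
from h import *
from station import robot
o=robot.observe();print(o["tool_pos"],o["ft_force"])
cv2.imwrite("pics/w6.png",robot.get_image("wrist")[:,:,::-1])
E
```

```text
[ 0.48401622 -0.06628815  0.18137489] [0.11241568 0.4430111  0.46820033]
```

View pics/w6.png

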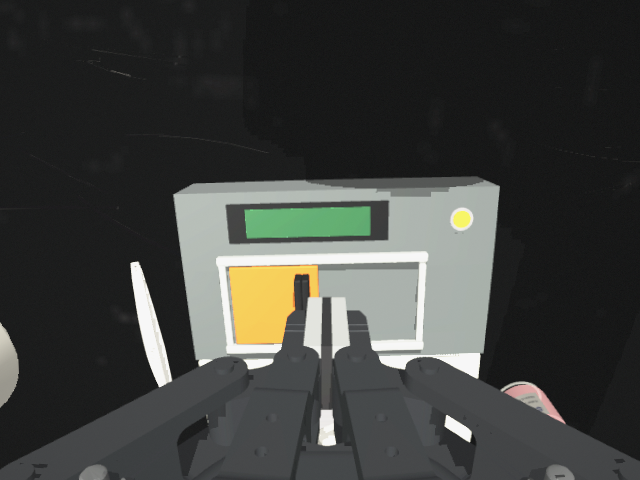

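The plate (u 230 to 318) sits against the right rail, so the shutter is shut. The gripper is clear of everything, so I'm handing in.

```bash
python3 -c "
from station import robot
print(robot.finish_job())"
```

```text
the job is handed in; nothing more can be done
None
```

I opened the shutter fully, held the tare key at its stop for over a second, let it spring back, pushed the shutter shut and handed the job in at about 17 s; the first press was with the shutter only about 57 mm open, so I reopened it and pressed again; no verdict came back.

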